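# Put the filter cube away in the double-track dry chest

### The job

Put the filter cube that was left out on the desk between the two amber oil bottles back into the one empty nest of the dry chest, upright with its blue window to the front like the other three. First take the green coverslip box off the chest and set it down flat on a free patch of the bare desk; then slide the door over the empty nest behind its neighbour, put the cube in, and leave both doors fully shut. Set things down rather than dropping them, and do not disturb the other cubes or the things standing on the desk.

Things in the scene. Friction and masses are not known exactly. Their poses are not given: they have to be found in the camera images.
- chest: white dry chest, 212 (x) x 332 (y) x 118 mm high, fixed. Origin: centre of its underside on the desk; z up, front (dial, drawer) faces -x, +y its left. Two open-topped bays, x -88..88, y 6..150 and -150..-6 mm, floor 57 mm up. On top two clear 6 mm doors slide along y between aluminium rails (inner edges x = -84, +84 mm, 118 mm high).
- left_door (a joint): m, opening of the left (upper) door towards the chest's -y, over the right door: 0 shut (starts so), 0.127 fully open. About 1.5 N friction; stays where left. Over the last of its travel its edge meets the right door's knob if that is ajar, and pushes it to within 2 mm of shut.
- right_door (a joint): m, opening of the right (lower) door towards the chest's +y, under the left door: 0 shut, 0.122 fully open. Starts shut or up to 25 mm ajar. About 1.5 N friction; stays where left.
- left_door_knob (a point): centre of the left door's black knob, 20 mm diameter, 18 mm high, on the chest's x = 0, 11 mm from the door's outer end; moves with the door. The door's top face is 9 mm below this point, 113.5 mm above the desk. Shut, the door covers y = -10..160 mm; fully open it leaves y = 33..150 mm of the left bay clear.
- right_door_knob (a point): centre of the right door's black knob, 20 mm diameter, 18 mm high, on the chest's x = 0, 11 mm from the door's outer end; moves with the door. The door's top face is 9 mm below this point, 104.5 mm above the desk. Shut, the door covers y = -160..10 mm; fully open it leaves y = -150..-38 mm of the right bay clear.
- nest_free_floor (a point): the EMPTY one of four equal black nests, two in each bay (x = -45, +45; y = -94, +94 mm in the chest; which one varies): centre of its flat floor, 60.5 mm above the desk. Pocket 48 x 48 mm, rim 4 mm high, 6 mm wide. Axes as the chest's: -x is the chest's front.
- cube: see cube_mid: the loose black filter cube. Origin: under its centre, 1.5 mm nearer the window; -x is the side with the round blue window.
- cube_mid (a point): centre of the loose black filter cube that stands on the desk between the two listed oil bottles (not the other one far back), 34 mm high, body 37 (x) x 38 (y) mm, with the ring of a round blue window standing 3.5 mm proud of its -x face. Grip it across its two plain sides (38 mm, along its y). +z up. 55 to 100 g.
- cube_window (a point): centre of the loose cube's blue window, 20 mm from its centre towards its own -x, half-way up.
- slip_box: see slip_box_mid: the green coverslip box. Origin: centre of its underside.
- slip_box_mid (a point): centre of the small green coverslip box, 30 (x) x 36 (y) x 14 mm, 24 to 42 g, that was left lying on the right door, between its knob and the middle of the chest. 7 mm above its underside, +z up. There is free desk to the left of the chest, in front of the tower, between the dish and the tape roll.
- stored_1_mid (a point): centre of a filter cube like the loose one, already stored in a nest, window to the chest's front; leave it alone.
- stored_2_mid (a point): centre of a filter cube like the loose one, already stored in a nest, window to the chest's front; leave it alone.
- stored_3_mid (a point): centre of a filter cube like the loose one, already stored in a nest, window to the chest's front; leave it alone.
- oil_white_mid (a point): small amber oil bottle with a WHITE cap, 31 mm diameter, 93 mm high; stands close behind the loose cube (the side without window). Centre, 46 mm above its foot.
- oil_black_mid (a point): small amber oil bottle with a BLACK cap, 31 mm diameter, 93 mm high; stands close in front of the loose cube's window. Centre, 46 mm above its foot.
- control_stick_mid (a point): cream round hand control with a dark band, 37 mm diameter, 83 mm high, standing on the desk. Centre, 41 mm above its foot.
- dropper_mid (a point): brown dropper bottle, 34 mm diameter, 102 mm high. Centre, 50 mm above its foot.
- tape_roll_mid (a point): roll of beige tape lying flat, 100 mm diameter, 25 mm high. Centre, 12 mm above the desk.
- dish_mid (a point): covered round culture dish, 56 mm diameter, 15 mm high. Centre, 7 mm above the desk.
- note_block_mid (a point): yellow sticky-note block, 74 x 74 x 14 mm, lying flat. Point on its middle line 5 mm above the desk.
- tower_corner (a point): foot of the black tower computer's front corner nearest the chest (its front right one); the tower, 475 mm high, fills from here 180 mm to +y and 480 mm to +x; keep clear of it.
Things that resemble listed ones, but are neither listed nor needed, are in the scene too. Leave any purple look-alike of the cube alone.

How it is judged:
On the way, in this order (a step that is already met when the one before it is completed fails the run):
1. the green coverslip box stands on the desk, let go (height (world z) of slip_box_mid below 0.0105 m and angle between slip_box_mid's own z axis and vertical below 0.1 rad and linear speed of slip_box below 0.03 m/s and contact force between slip_box and the fingers below 0.05 N), for 0.2 s.
2. the door above the empty nest is slid at least 60 mm behind its neighbour (((y of nest_free_floor in the frame of chest above 0 m and value of joint left_door above 0.06 m) or (y of nest_free_floor in the frame of chest below 0 m and value of joint right_door above 0.06 m))), for 0.2 s.
3. the cube stands in the empty nest, window to the front, let go (horizontal distance between cube_mid and nest_free_floor below 0.008 m and z of cube_mid in the frame of nest_free_floor between 0.0145 and 0.0195 m and angle between cube_mid's own z axis and vertical below 0.06 rad and x of cube_window in the frame of nest_free_floor below -0.013 m and linear speed of cube below 0.03 m/s and contact force between cube and the fingers below 0.05 N), for 0.2 s.
At the end, for the whole second after the job is handed in: The loose cube stands upright on the floor of the empty nest (centre within 8 mm of the nest's centre), window to the chest's front; the coverslip box lies flat on the bare desk; both doors are shut to within 5 mm; all are at rest and let go (all of step 1 and all of step 3 and value of joint each of left_door, right_door below 0.005 m); the robot touches nothing.
It fails at once if the cube is dropped or knocked (faster than 0.7 m/s while not held) (contact force between cube and the fingers below 0.05 N and linear speed of cube above 0.7 m/s).
It fails at once if the coverslip box is dropped or knocked (faster than 0.7 m/s while not held) (contact force between slip_box and the fingers below 0.05 N and linear speed of slip_box above 0.7 m/s).
It fails at once if a stored cube is moved by more than 10 mm (distance of any of stored_1_mid, stored_2_mid, stored_3_mid from where it was at the start of the episode above 0.01 m).
It fails at once if a bystander on the desk is moved by more than 20 mm (distance of any of oil_white_mid, oil_black_mid, control_stick_mid, dropper_mid, tape_roll_mid, dish_mid, note_block_mid from where it was at the start of the episode above 0.02 m).
It also fails if it takes over 72 s, if anything falls off the work surface, if the arm or the gripper's body presses on something with over 40 N, if the wrist force passes 120 N, or if a joint passes its speed limit or range.

### The arm

A 7-joint arm with a two-finger parallel gripper is mounted at the origin on a cart in front of the work surface, level with it; the furniture and walls round the work are solid. World frame = base frame: x ahead of the robot, y to its left, z up, the work surface at z = 0. Lengths are in m, angles in rad, forces in N, time in s.
With the tool pointing down it reaches from about 0.425 to 0.925 m from the base axis. Payload 6.8 kg.
Tool frame: the origin (TCP) lies where the fingers leave the gripper's body, on its centre line; the fingertips stand 80 mm ahead of it and the grasp point (between the pads) lies 61 mm ahead of it; z points along the fingers, y is the line along which they close (so a half turn about z gives the same grasp; the last joint's range is limited). The gripper opens to 88 mm and grips with 3 to 60 N. Pads are 20 mm wide; open, the fingers measure 115 mm over their backs; the gripper's body (75 mm by 178 mm) begins 61 mm behind the grasp point.
Start: joints at [-1.413, 0.477, 0.022, 1.555, -0.011, 1.109, -0.083], TCP at [0.177, 0.651, 0.303] pointing down, gripper open.
Joint ranges: [-2.96, 2.96], [-0.34, 2.1], [-1.41, 1.46], [0.24, 2.44], [-1.37, 4.51], [0.17, 1.92], [-2.96, 2.96]. Speed limits (rad/s): [2.39, 2.39, 3.14, 3.14, 3.14, 3.14, 3.14].

### API

Orientations are given as a unit quaternion [w, x, y, z].
In Python, from plant import bot gives the robot as it stands.
- The arm moves only by the tool play_rows, never from a script. Its argument "deltas" is text: rows parted by semicolons, each of 5 numbers parted by spaces: the finger opening in m, from 0 to 0.0878, then the shift along the tool's x, y, z in m, then the turn about the tool's z in degrees. In form: fingers x y z yaw; .... A call has 1 to 10 rows; each row is the pose to reach, as a shift and turn from the pose commanded when the call began, along the tool's axes at that moment; what a row does not reach only later rows make up. A row lasts 1/10 s, in which the tool goes at most 50 mm and 8.59 degrees, less where a joint would pass 70% of its speed; a pose out of reach is approached as far as the arm can. A call with a gripper value outside its range is refused whole. The fingers move at their own pace and stop on an object; "grip_force" is the grip in N (left out, the last holds). Time passes only in rows, so rows that repeat a pose let the fingers close. It gives the time, the measured TCP pose, the force, the opening and the grip force at its end, in the units of the state.
- bot.sense(): the state, without advancing time (a new reading comes with each control period).
- bot.capture(name): name is "scene" or "top" or "wrist"; returns the picture (420x560x3 uint8, red, green, blue); there is no depth.
- bot.camera_info(name): a dict with "fx", "fy", "cx", "cy" (pixels), "world_from_camera" (4x4, takes a point from camera to world coordinates). Camera axes: x right, y down, z forward; pixel columns grow to the right and rows downward; lengths in m; the calibration is good to about 2 mm. A picture is of the moment at which its call begins: read the wrist's pose just before it. camera_info takes no time and is no camera call; for the wrist camera it gives the pose at the moment of the call.
- bot.sign_off(): hands the job in; it is judged then, once.
Trained networks look in the newest picture that a camera, given by its name, has taken for a name from the list of things; names that differ only in an ending like _2 or _b are one class to them, and where a whole thing is asked for, a point or a joint stands for the part that bears it (a point fixed in the world has none). Each returns a list of dicts, best first, with "score" (0 to 1); they miss things now and then, are a little off and sometimes report something else, mostly with a low value. They report only what shows in the picture. A call takes as long as a camera call. They do not tell look-alikes from the thing itself.
- bot.boxes_of(camera, query): "at" ([x, y, z] in m, in the coordinates of the camera as it stood for that picture, good to about 4 mm: the middle of the surface that is visible of it).
- bot.masks_of(camera, query): "mask" (420x560 bool, what is visible of it).
- bot.place_of(camera, query): "at" ([x, y, z] in m, in the coordinates of the camera as it stood for that picture, good to about 4 mm: a listed point, or the origin of a listed thing).
The state is a dict: "clock": time; "q": joint angles; "qd": joint speeds; "joint_efforts": joint torques, N m; "eef_pos": TCP position; "tcp_rot": TCP orientation; "force": force on the tool from outside, world axes, zero at the start; "ft_torque": the same for the moment, N m; "width": finger opening in m; "grasp_force": force on a finger pad.
Only numpy, scipy, OpenCV 4.12 (cv2) and the standard library are available. Lean on these libraries where they do the work, as an engineer would, in place of code of your own. Each camera call takes 0.05 s, during which the arm holds its last target. There are 200 camera calls.

## Working session

There is one attempt and no reset: what is moved stays moved. The work goes in short steps, Python scripts to look and compute and a tool call to move; the robot and the scene stay as the last step left them, time stands still between calls to the robot, and variables do not carry over. Pictures are saved under pics/ and viewed, at most 10 in all, crops included, and the job is handed in when it is done.

Besides the shell and the picture viewer there is one more tool, called as a command line: name --argument value ..., lists and objects as JSON in quotes. play_rows: Moves the arm, as the interface text tells. Its arguments: {"type":"object","properties":{"deltas":{"type":"string"},"grip_force":{"type":"number"}},"required":["deltas"]}

```bash
mkdir -p pics
cat > h.py <<'E'
from plant import bot
import numpy as np, cv2
def W(cam,p):
    T=np.array(bot.camera_info(cam)["world_from_camera"]); return (T@np.r_[p,1])[:3]
def px(cam,P):
    c=bot.camera_info(cam);T=np.linalg.inv(np.array(c["world_from_camera"]));q=T@np.r_[P,1]
    return c["fx"]*q[0]/q[2]+c["cx"],c["fy"]*q[1]/q[2]+c["cy"]
def ray(cam,u,v,z):
    c=bot.camera_info(cam);T=np.array(c["world_from_camera"])
    d=T[:3,:3]@np.array([(u-c["cx"])/c["fx"],(v-c["cy"])/c["fy"],1]);o=T[:3,3]
    return o+d*(z-o[2])/d[2]
def save(cam,name):
    im=bot.capture(cam);cv2.imwrite("pics/"+name,cv2.cvtColor(im,cv2.COLOR_RGB2BGR));return im
E
python3 - <<'E'
from h import *
s=bot.sense();print(s)
for c in("scene","top"):
    save(c,c+"0.png")
    for n in ["chest","left_door_knob","right_door_knob","nest_free_floor","cube_mid","cube_window","slip_box_mid","stored_1_mid","oil_white_mid","oil_black_mid","control_stick_mid","dropper_mid","tape_roll_mid","dish_mid","note_block_mid","tower_corner"]:
        print(c,n,[(round(r["score"],2),W(c,r["at"]).round(3).tolist(),np.round(px(c,W(c,r["at"]))).astype(int).tolist()) for r in bot.place_of(c,n)][:5])
a=cv2.imread("pics/scene0.png");b=cv2.imread("pics/top0.png")
E
```

```text
{'clock': 0.0, 'q': array([-1.41311922,  0.47781343,  0.02237225,  1.55645285, -0.01150301,
        1.10931347, -0.08309148]), 'qd': array([-2.34154421e-03,  2.66952272e-04, -1.22735452e-03, -2.19529790e-03,
        5.38464768e-05,  5.56396869e-06,  7.46693265e-04]), 'joint_efforts': array([ 6.62842103e-05, -5.82851601e+01,  1.53469015e+00, -2.72608423e+01,
       -5.43329422e-02,  1.71527197e-02,  1.65447555e-04]), 'eef_pos': array([0.17719585, 0.65084412, 0.30167271]), 'tcp_rot': array([-4.78445257e-05,  1.32497781e-01,  9.91182866e-01, -9.28002344e-04]), 'force': array([-0.21786563, -0.68981395, -0.91892588]), 'ft_torque': array([ 0.00044573,  0.02210342, -0.02433222]), 'grasp_force': 0.0, 'width': 0.08782247382852236}
scene chest [(0.76, [0.546, -0.032, -0.0], [300, 260]), (0.44, [0.502, -0.34, 0.014], [373, 320])]
scene left_door_knob [(0.81, [0.551, 0.121, 0.118], [265, 205])]
scene right_door_knob [(0.49, [0.545, 0.327, 0.008], [224, 208])]
scene nest_free_floor []
scene cube_mid [(0.72, [0.573, -0.409, 0.02], [413, 319]), (0.64, [0.501, -0.338, 0.014], [373, 320]), (0.61, [0.
[... 1410 characters left out ...]
.48, [0.56, -0.397, 0.015], [431, 202])]
top slip_box_mid [(0.6, [0.567, -0.087, 0.115], [325, 195])]
top stored_1_mid [(0.43, [0.699, -0.364, 0.044], [417, 153])]
top oil_white_mid []
top oil_black_mid [(0.56, [0.439, -0.366, 0.049], [427, 243])]
top control_stick_mid [(0.61, [0.7, -0.366, 0.045], [418, 153]), (0.35, [0.505, -0.348, 0.001], [414, 223])]
top dropper_mid [(0.57, [0.722, -0.249, 0.05], [377, 146])]
top tape_roll_mid [(0.56, [0.407, 0.471, 0.012], [126, 264])]
top dish_mid [(0.56, [0.551, 0.328, 0.01], [178, 212])]
top note_block_mid [(0.97, [0.546, 0.516, 0.005], [113, 216])]
top tower_corner [(0.85, [0.579, 0.25, -0.003], [206, 203]), (0.2, [0.575, -0.31, 0.048], [402, 195])]
```

View pics/scene0.png

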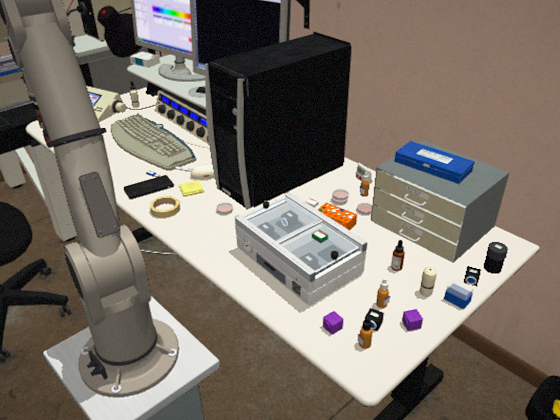

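View pics/top0.png

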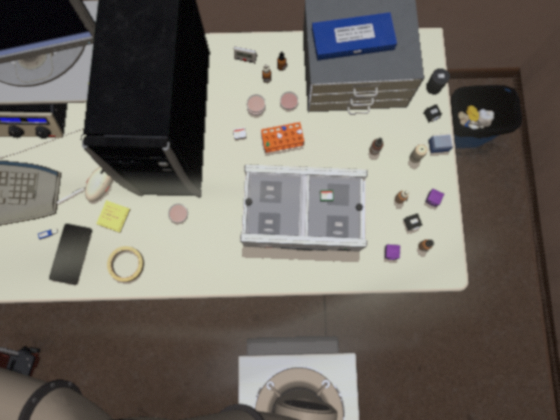

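The scene view shows the chest in the middle with the green box on the right door. In the top view, the things that could be taken for the cube are:
- black cube at (413,222), between the white-cap bottle (402,195) and the black-cap bottle (427,243)
- black cube far back at (433,113)
- purple cubes at (393,251) and (435,197)

I choose (413,222) and will check it in a crop.

```bash
cat >> h.py <<'E'
from scipy.spatial.transform import Rotation as R
def rot(s): w,x,y,z=s["tcp_rot"]; return R.from_quat([x,y,z,w]).as_matrix()
def go(P,yaw):
    """shift & turn to TCP world P with tool y along world dir of chest-like yaw (mod 180)"""
    s=bot.sense();M=rot(s);d=M.T@(np.array(P)-s["eef_pos"])
    cur=np.arctan2(-M[0,1],M[1,1]); t=(yaw-cur+np.pi/2)%np.pi-np.pi/2
    print("delta",d.round(4),"turn",round(-np.degrees(t),1),"cur yaw",round(np.degrees(cur),1),"q7",s["q"][6].round(2),"t",s["clock"])
E
python3 - <<'E'
from h import *
b=cv2.imread("pics/top0.png")
c1=cv2.resize(b[155:265,235:375],None,fx=4,fy=4,interpolation=cv2.INTER_CUBIC)
c2=cv2.resize(b[180:260,380:445],None,fx=3.6,fy=5.5,interpolation=cv2.INTER_CUBIC)[:440]
cv2.imwrite("pics/c.png",np.hstack([c1,c2]))
go([.33,.42,.32],-.05); go([.50,-.03,.42],-.05)
E
```

```text
delta [-0.2081 -0.1831 -0.0174] turn -12.4 cur yaw -15.2 q7 -0.08 t 1.7
delta [-0.4903 -0.5726 -0.1174] turn -12.4 cur yaw -15.2 q7 -0.08 t 1.7
```

View pics/c.png

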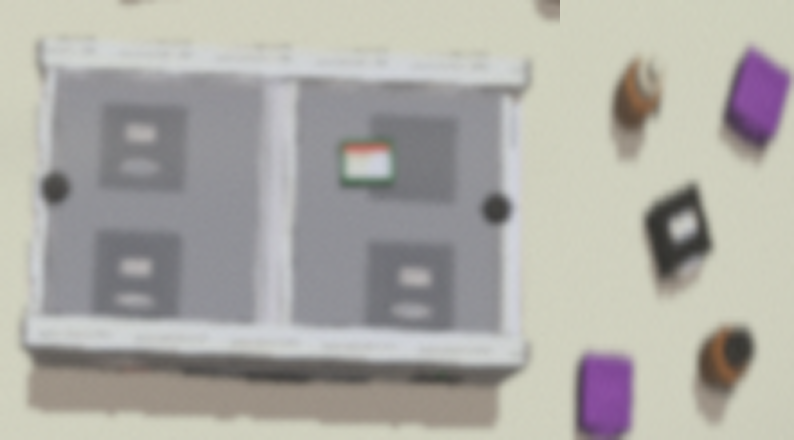

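The crop shows a black cube with a white label and a blue window facing the black-cap bottle, with purple look-alikes to either side. In the chest, three nests hold cubes. The empty one is right/back, so the right door is the one to open. Next I move the wrist camera over the chest.

play_rows --deltas "0.0878 -0.05 -0.045 -0.005 0; 0.0878 -0.1 -0.09 -0.01 -3; 0.0878 -0.15 -0.14 -0.02 -6; 0.0878 -0.2 -0.18 -0.02 -9; 0.0878 -0.25 -0.22 -0.03 -12; 0.0878 -0.28 -0.26 -0.04 -12.4; 0.0878 -0.31 -0.30 -0.05 -12.4; 0.0878 -0.34 -0.34 -0.06 -12.4; 0.0878 -0.37 -0.38 -0.07 -12.4; 0.0878 -0.39 -0.42 -0.08 -12.4"

```text
clock: 2.7
eef_pos: [0.4172, 0.2175, 0.3672]
tcp_rot: [0.0, 0.025, 1.0, 0.0]
force: [0.4, 0.5, -0.3]
width: 0.0876
grasp_force: 0.0
```

Run:
```python
from h import *
print(bot.sense()["eef_pos"]); go([.48,-.06,.42],-.05)
```

```text
[0.41716526 0.21748497 0.36717516]
delta [-0.0766 -0.274  -0.0529] turn 0.0 cur yaw -2.9 q7 0.93 t 2.7
```

play_rows --deltas "0.0878 -0.02 -0.05 -0.01 0; 0.0878 -0.03 -0.1 -0.02 0; 0.0878 -0.05 -0.15 -0.03 0; 0.0878 -0.06 -0.2 -0.04 0; 0.0878 -0.07 -0.24 -0.05 0; 0.0878 -0.077 -0.274 -0.053 0; 0.0878 -0.077 -0.274 -0.053 0; 0.0878 -0.077 -0.274 -0.053 0"

```text
clock: 3.5
eef_pos: [0.4798, -0.0584, 0.4197]
tcp_rot: [0.0, 0.026, 1.0, 0.0]
force: [0.7, 0.1, 0.6]
width: 0.0881
grasp_force: 0.0
```

Run:
```python
from h import *
c="wrist";s=bot.sense();print(s["eef_pos"],s["q"].round(2))
save(c,"w1.png")
T=np.array(bot.camera_info(c)["world_from_camera"]);print(T.round(3))
for n in ["chest","left_door_knob","right_door_knob","nest_free_floor","slip_box_mid","stored_1_mid","cube_mid","cube_window","oil_white_mid","oil_black_mid"]:
    print(n,[(round(r["score"],2),W(c,r["at"]).round(3).tolist(),np.round(px(c,W(c,r["at"]))).astype(int).tolist()) for r in bot.place_of(c,n)][:4])
```

```text
[ 0.47975797 -0.0584175   0.4196693 ] [-0.49  0.04  0.5   1.87 -0.02  1.24  1.54]
[[ 0.049  0.951  0.305  0.396]
 [ 0.999 -0.047 -0.014 -0.053]
 [ 0.001  0.305 -0.952  0.503]
 [ 0.     0.     0.     1.   ]]
chest [(0.74, [0.54, -0.029, 0.001], [288, 206]), (0.41, [0.545, 0.329, 0.008], [499, 200])]
left_door_knob [(0.69, [0.555, 0.122, 0.123], [405, 236])]
right_door_knob [(0.56, [0.53, -0.173, 0.111], [188, 225])]
nest_free_floor []
slip_box_mid [(0.73, [0.564, -0.086, 0.116], [253, 246])]
stored_1_mid []
cube_mid [(0.9, [0.419, -0.277, 0.018], [129, 141]), (0.83, [0.506, -0.341, 0.017], [102, 197]), (0.8, [0.576, -0.406, 0.02], [72, 238])]
cube_window [(0.76, [0.484, -0.347, 0.021], [94, 185]), (0.61, [0.405, -0.273, 0.017], [131, 132]), (0.6, [0.554, -0.397, 0.016], [76, 226]), (0.25, [0.565, -0.086, 0.114], [253, 246])]
oil_white_mid [(0.93, [0.578, -0.309, 0.046], [121, 243])]
oil_black_mid [(0.96, [0.44, -0.369, 0.045], [64, 160])]
```

View pics/w1.png

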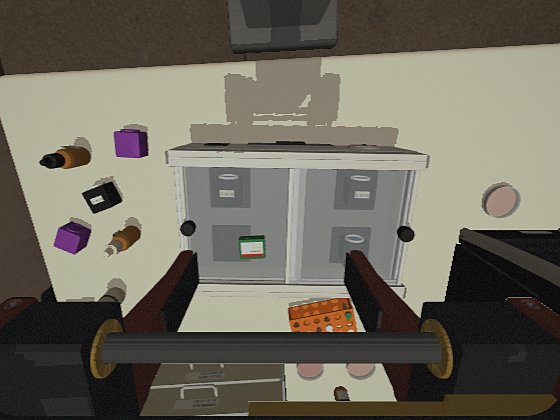

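The view confirms the empty nest is right/back, at about (237,243), with the green box at (252,246). The right knob is at (188,228) and the loose cube at (102,196).

```bash
cat >> h.py <<'E'
def mrect(c,n,z,near=None):
    for r in bot.masks_of(c,n)[:4]:
        k,_=cv2.findContours(r["mask"].astype(np.uint8),0,2);k=max(k,key=cv2.contourArea)
        P=np.array([ray(c,u,v,z)[:2] for u,v in k[:,0]])
        if near is not None and np.linalg.norm(P.mean(0)-near)>.06: continue
        rc=cv2.minAreaRect((P*1000).astype(np.float32))
        mm=np.argwhere(r["mask"]).mean(0); print(c,n,round(r["score"],2),"centroid",ray(c,mm[1],mm[0],z)[:2].round(4),"rect",np.round(rc[0],1),np.round(rc[1],1),round(rc[2],1))
E
python3 - <<'E'
from h import *
for c in("wrist","top"):
    if c=="top":bot.capture(c)
    mrect(c,"left_door_knob",.125);mrect(c,"right_door_knob",.116)
    mrect(c,"slip_box",.1185);mrect(c,"chest",.118);mrect(c,"cube",.034,[.505,-.34])
    mrect(c,"dish_mid",.014)
im=cv2.imread("pics/w1.png");
# chest-plane rectified view of top at z=.118, 0.5mm/px
E
```

```text
wrist left_door_knob 0.71 centroid [0.5315 0.0423] rect [543.2  46.1] [171.8 164. ] 86.2
wrist right_door_knob 0.86 centroid [ 0.5233 -0.1092] rect [ 533.6 -111.7] [147.6 162.8] 86.2
wrist slip_box 0.68 centroid [0.5337 0.0437] rect [545.1  47.3] [176.6 169.2] 86.3
wrist slip_box 0.6 centroid [ 0.5639 -0.0883] rect [563.6 -88.6] [36.2 34.7] 87.2
wrist slip_box 0.25 centroid [ 0.4304 -0.3148] rect [ 430.3 -317. ] [25.  65.4] 8.0
wrist chest 0.71 centroid [ 0.5186 -0.0283] rect [535.6 -27. ] [334.5 223.6] 87.2
wrist cube 0.63 centroid [ 0.5011 -0.3309] rect [ 500.7 -331. ] [42.  56.6] 18.5
wrist dish_mid 0.94 centroid [0.547  0.3267] rect [547.6 326.4] [65.4 56.2] 66.8
top left_door_knob 0.64 centroid [0.5408 0.059 ] rect [545.5  44.5] [167.4 167.3] 86.3
top right_door_knob 0.3 centroid [0.5307 0.052 ] rect [538.5  43. ] [187.  225.6] 87.8
top chest 0.61 centroid [0.5312 0.0513] rect [539.8  39. ] [195.6 230.3] 86.2
top cube 0.77 centroid [ 0.5018 -0.3362] rect [ 501.7 -336.2] [40.7 47.9] 16.9
top dish_mid 0.89 centroid [0.5491 0.3279] rect [549.5 328.1] [58.5 52. ] 44.4
```

```bash
cat >> h.py <<'E'
def rect(im,cam,z,x0,x1,y0,y1,k=2000):
    w,h=int((y1-y0)*k),int((x1-x0)*k)
    src=np.float32([px(cam,[x,y,z]) for x,y in((x1,y1),(x1,y0),(x0,y0),(x0,y1))])
    H=cv2.getPerspectiveTransform(src,np.float32([[0,0],[w,0],[w,h],[0,h]]))
    return cv2.warpPerspective(im,H,(w,h),flags=cv2.INTER_CUBIC)
E
python3 - <<'E'
from h import *
im=cv2.imread("pics/w1.png")
cv2.imwrite("pics/r1.png",rect(im,"wrist",.118,.42,.68,-.22,.17))
for n,z,(x,y) in (("L",.1315,(.553,.122)),("R",.1225,(.532,-.176))):
    r=cv2.cvtColor(rect(im,"wrist",z,x-.025,x+.025,y-.03,y+.03),cv2.COLOR_BGR2GRAY)
    cc=cv2.connectedComponentsWithStats((r<45).astype(np.uint8));i=1+cc[2][1:,4].argmax()
    a,b,w,h,A=cc[2][i];u,v=cc[3][i]
    print(n,"box y",y+.03-a/2000,y+.03-(a+w)/2000,"x",x+.025-v*0-b/2000,x+.025-(b+h)/2000,"A",A)
E
```

```text
L box y 0.127 0.1045 x 0.56 0.5375000000000001 A 1519
R box y -0.16299999999999998 -0.184 x 0.541 0.5185000000000001 A 1309
```

View pics/r1.png

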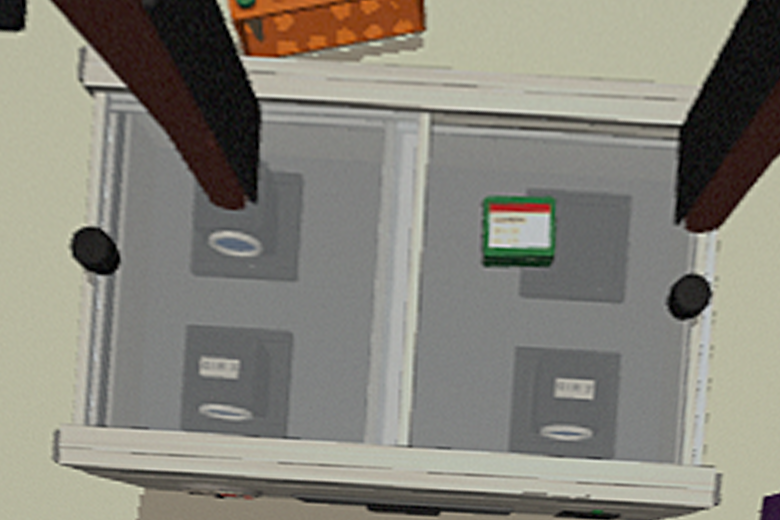

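Measured from the rectified view:

| Item | World position / state |
|---|---|
| Chest | centre ≈ (0.542,-0.031), yaw ≈ -3.7° |
| Right door | ≈ 6 mm ajar |
| Green box | rectified pixel (519,228) → (0.566,-0.089) |

The box sits 28 mm from the left door's edge, so I approach with a reduced finger opening.

Run:
```python
from h import *
go([.566,-.089,.187],0)
```

```text
delta [-0.0876 -0.0267  0.2326] turn -2.8 cur yaw -2.8 q7 1.54 t 4.7
```

play_rows --deltas "0.054 -0.03 -0.01 0.03 -2.8; 0.054 -0.06 -0.02 0.07 -2.8; 0.054 -0.088 -0.027 0.11 -2.8; 0.054 -0.088 -0.027 0.15 -2.8; 0.054 -0.088 -0.027 0.18 -2.8; 0.054 -0.088 -0.027 0.18 -2.8" --grip_force 8

```text
clock: 5.3
eef_pos: [0.5642, -0.0888, 0.2355]
tcp_rot: [-0.004, 0.0, 1.0, -0.0]
force: [-1.1, -0.1, -0.1]
width: 0.054
grasp_force: 0.0
```

Run:
```python
from h import *
go([.566,-.089,.187],0)
im=save("wrist","w2.png");print(bot.sense()["width"])
print([W("wrist",r["at"]).round(4) for r in bot.place_of("wrist","slip_box_mid")])
```

```text
delta [-0.0022 -0.0002  0.0485] turn -0.0 cur yaw -0.0 q7 1.85 t 5.3
0.05385501920029271
[array([ 0.5659, -0.0876,  0.1179])]
```

View pics/w2.png

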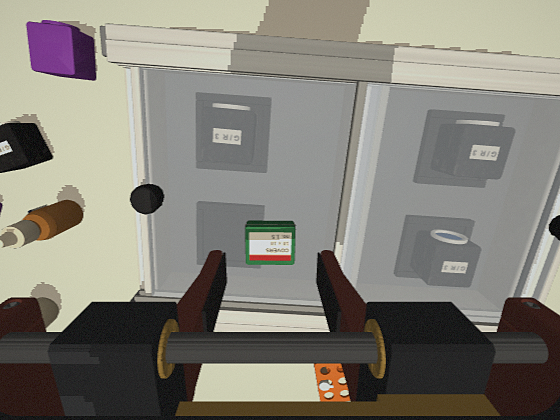

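The box at (270,243) sits centred between the fingers, which clear the left door's edge. Next I descend and grip.

play_rows --deltas "0.054 -0.001 0 0.025 0; 0.054 -0.001 0 0.04 0; 0.054 -0.001 0 0.048 0; 0.054 -0.001 0 0.048 0; 0.03 -0.001 0 0.048 0; 0.03 -0.001 0 0.048 0; 0.03 -0.001 0 0.048 0; 0.03 -0.001 0 0.048 0" --grip_force 8

```text
clock: 6.2
eef_pos: [0.5679, -0.0894, 0.1923]
tcp_rot: [0.001, 0.0, 1.0, 0.0]
force: [0.1, 0.8, 3.5]
width: 0.0358
grasp_force: 8.0
```

play_rows --deltas "0.03 0 0 -0.02 0; 0.03 0 0 -0.05 0; 0.03 0 0 -0.08 0; 0.03 0 0 -0.1 0; 0.03 0 0 -0.1 0"

```text
clock: 6.7
eef_pos: [0.5687, -0.0897, 0.2945]
tcp_rot: [0.003, 0.0, 1.0, 0.0]
force: [0.1, 0.3, -0.9]
width: 0.0361
grasp_force: 8.0
```

Run:
```python
from h import *
s=bot.sense();print(s["width"],s["grasp_force"],s["force"],s["eef_pos"])
im=save("wrist","w3.png")
print([(r["score"],W("wrist",r["at"]).round(4)) for r in bot.place_of("wrist","slip_box_mid")])
go([.455,.265,.30],0)
```

```text
0.036058455645067745 7.999932914972305 [ 0.08474017  0.34219396 -0.91743999] [ 0.56873398 -0.08969107  0.29449652]
[(0.78, array([ 0.5641, -0.0889,  0.2137])), (0.7, array([ 0.5759, -0.3099,  0.0443]))]
delta [ 0.1124  0.3541 -0.0085] turn -0.0 cur yaw -0.0 q7 1.82 t 6.8
```

The box is held, so I carry it to the free patch left of the chest.

play_rows --deltas "0.03 0.01 0.04 0 0; 0.03 0.02 0.08 0 0; 0.03 0.04 0.13 0 0; 0.03 0.06 0.18 0 0; 0.03 0.075 0.23 0 0; 0.03 0.09 0.28 0 0; 0.03 0.1 0.32 0 0; 0.03 0.112 0.354 0 0; 0.03 0.112 0.354 0.03 0; 0.03 0.112 0.354 0.06 0"

```text
clock: 7.8
eef_pos: [0.4544, 0.2665, 0.2299]
tcp_rot: [-0.0, -0.002, 1.0, 0.0]
force: [0.7, -1.0, -1.0]
width: 0.0357
grasp_force: 8.0
```

Run:
```python
from h import *
go([.455,.265,.088],0)
```

```text
delta [-0.0006 -0.0016  0.1419] turn 0.2 cur yaw 0.2 q7 1.08 t 7.8
```

play_rows --deltas "0.03 0 0 0.045 0; 0.03 0 0 0.09 0; 0.03 0 0 0.12 0; 0.03 0 0 0.132 0; 0.03 0 0 0.132 0; 0.03 0 0 0.132 0"

```text
clock: 8.4
eef_pos: [0.456, 0.2649, 0.1002]
tcp_rot: [0.0, 0.0, 1.0, 0.0]
force: [-0.2, 0.7, 0.7]
width: 0.0359
grasp_force: 8.0
```

play_rows --deltas "0.03 0 0 0.005 0; 0.03 0 0 0.008 0; 0.03 0 0 0.010 0; 0.03 0 0 0.012 0; 0.03 0 0 0.012 0; 0.03 0 0 0.012 0"

```text
clock: 9.0
eef_pos: [0.4557, 0.265, 0.0877]
tcp_rot: [0.0, 0.0, 1.0, 0.0]
force: [0.4, 0.7, 0.4]
width: 0.0356
grasp_force: 8.0
```

play_rows --deltas "0.03 0 0 0.001 0; 0.03 0 0 0.002 0; 0.03 0 0 0.002 0; 0.03 0 0 0.002 0"

```text
clock: 9.4
eef_pos: [0.456, 0.2649, 0.0864]
tcp_rot: [0.0, 0.0, 1.0, 0.0]
force: [-2.6, -0.4, 9.3]
width: 0.0354
grasp_force: 8.0
```

Contact with the desk (9 N). Next I release it and lift straight up.

play_rows --deltas "0.06 0 0 0 0; 0.06 0 0 0 0; 0.06 0 0 0 0; 0.06 0 0 -0.02 0; 0.06 0 0 -0.06 0; 0.06 0 0 -0.11 0; 0.06 0 0 -0.16 0; 0.06 0 0 -0.2 0; 0.06 0 0 -0.2 0"

```text
clock: 10.3
eef_pos: [0.4579, 0.266, 0.2909]
tcp_rot: [0.004, 0.0, 1.0, 0.003]
force: [0.7, 0.1, -0.2]
width: 0.0598
grasp_force: 0.0
```

Run:
```python
from h import *
im=save("wrist","w4.png")
print([(r["score"],W("wrist",r["at"]).round(4)) for r in bot.place_of("wrist","slip_box_mid")])
# right knob pose estimate: chest c, yaw
c=np.array([.542,-.031]);a=-.065;Rm=np.array([[np.cos(a),-np.sin(a)],[np.sin(a),np.cos(a)]])
k=c+Rm@[0,-.143];print("knob",k)
go([k[0],k[1],.30],a)
```

```text
[(0.74, array([0.4475, 0.2633, 0.0067]))]
knob [ 0.53271154 -0.17369802]
delta [-0.0772 -0.4386 -0.0145] turn 3.7 cur yaw -0.0 q7 1.05 t 10.4
```

The box is on the desk at z = 0.007. Next I push the right knob from its outer side with closed fingers.

```bash
cat >> h.py <<'E'
C0=np.array([.542,-.031]);A0=-.065
def ch(x,y,c=C0,a=A0): return c+np.array([[np.cos(a),-np.sin(a)],[np.sin(a),np.cos(a)]])@[x,y]
E
python3 - <<'E'
from h import *
p=ch(0,-.182);print(p);go([*p,.193],A0)
E
```

```text
[ 0.53017833 -0.21261566]
delta [-0.0746 -0.4777  0.0924] turn 3.7 cur yaw -0.0 q7 1.05 t 10.4
```

play_rows --deltas "0.0 -0.01 -0.045 0 1; 0.0 -0.02 -0.09 0 2; 0.0 -0.03 -0.14 0 3; 0.0 -0.035 -0.19 0 3.7; 0.0 -0.045 -0.24 0 3.7; 0.0 -0.05 -0.29 0 3.7; 0.0 -0.06 -0.34 0 3.7; 0.0 -0.065 -0.39 0 3.7; 0.0 -0.07 -0.44 0 3.7; 0.0 -0.075 -0.478 0 3.7"

```text
clock: 11.4
eef_pos: [0.529, -0.2158, 0.2834]
tcp_rot: [-0.002, 0.033, 0.999, -0.0]
force: [0.3, 0.2, -0.2]
width: 0.0005
grasp_force: 0.0
```

play_rows --deltas "0.0 0 0 0.03 0; 0.0 0 0 0.05 0; 0.0 0 0 0.05 0; 0.0 0 0 0.05 0"

```text
clock: 11.8
eef_pos: [0.5296, -0.213, 0.2343]
tcp_rot: [-0.002, 0.033, 0.999, 0.0]
force: [0.3, -0.0, 0.6]
width: 0.0006
grasp_force: 0.0
```

Run:
```python
from h import *
p=ch(0,-.182);go([*p,.193],A0);print(bot.sense()["width"])
im=save("wrist","w5.png")
for n in("right_door_knob","left_door_knob","chest"):print(n,[(r["score"],W("wrist",r["at"]).round(4)) for r in bot.place_of("wrist",n)])
```

```text
delta [-0.0006  0.0004  0.0413] turn -0.0 cur yaw -3.7 q7 2.06 t 11.8
0.0006185984573950272
right_door_knob [(0.66, array([ 0.5336, -0.1746,  0.1142]))]
left_door_knob []
chest [(0.83, array([ 0.5452, -0.0311,  0.0028]))]
```

View pics/w5.png

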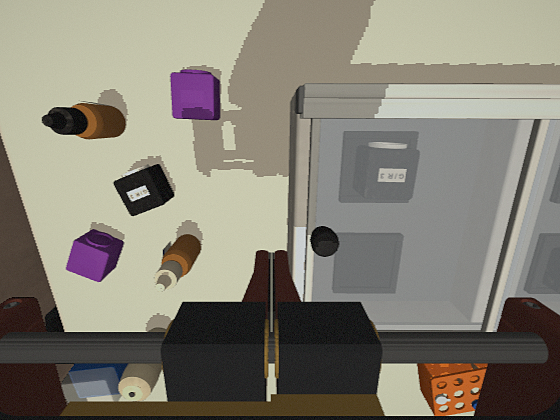

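The closed fingers at (275,275) stand just outside the right knob at (322,241). Next I lower them and push.

play_rows --deltas "0.0 0 0 0.025 0; 0.0 0 0 0.041 0; 0.0 0 0 0.041 0; 0.0 0 0.015 0.041 0; 0.0 0 0.03 0.041 0; 0.0 0 0.05 0.041 0; 0.0 0 0.07 0.041 0; 0.0 0 0.09 0.041 0; 0.0 0 0.11 0.041 0; 0.0 0 0.12 0.041 0"

```text
clock: 13.0
eef_pos: [0.539, -0.0906, 0.1956]
tcp_rot: [0.001, 0.031, 1.0, 0.0]
force: [-0.3, -1.0, 1.0]
width: 0.0005
grasp_force: 1.0
```

play_rows --deltas "0.0 0 0.003 0 0; 0.0 0 0.006 0 0; 0.0 0 0.006 0 0"

```text
clock: 13.3
eef_pos: [0.5386, -0.0875, 0.1948]
tcp_rot: [0.0, 0.033, 0.999, 0.0]
force: [-0.3, -0.3, -0.8]
width: 0.0005
grasp_force: 0.0
```

Run:
```python
from h import *
s=bot.sense();p=s["eef_pos"][:2]-C0;a=A0
print("chest-frame tool",np.array([[np.cos(a),np.sin(a)],[-np.sin(a),np.cos(a)]])@p, s["force"])
```

```text
chest-frame tool [ 0.00028149 -0.05661725] [-0.25204864 -0.30052738 -0.83112243]
```

play_rows --deltas "0.0 0 -0.006 0 0; 0.0 0 -0.01 -0.03 0; 0.0 0 -0.02 -0.07 0; 0.0 0 -0.03 -0.11 0; 0.04 0.02 -0.05 -0.15 0; 0.07 0.04 -0.07 -0.16 0; 0.07 0.05 -0.08 -0.16 0; 0.07 0.05 -0.08 -0.16 0"

```text
clock: 14.1
eef_pos: [0.4817, -0.1657, 0.354]
tcp_rot: [-0.0, 0.034, 0.999, 0.001]
force: [0.2, -0.2, 0.3]
width: 0.0294
grasp_force: 0.0
```

Run:
```python
from h import *
c="wrist";im=save(c,"w6.png");print(bot.sense()["eef_pos"])
for n in("right_door_knob","chest","nest_free_floor","stored_1_mid","cube_mid","cube_window","oil_white_mid","oil_black_mid"):print(n,[(round(r["score"],2),W(c,r["at"]).round(4)) for r in bot.place_of(c,n)])
print("pred nest",ch(.045,-.094),px(c,[*ch(.045,-.094),.0605]))
b=cv2.cvtColor(im,cv2.COLOR_RGB2BGR);x0=C0[0]-.12;
r1=rect(b,c,.0605,.48,.66,-.20,-.03,2200);r2=rect(b,c,.034,.42,.60,-.42,-.26,2200)
cv2.imwrite("pics/r6.png",np.hstack([r1,r2]))
go([.503,-.34,.30],.31)
```

```text
[ 0.48271621 -0.16418694  0.35358671]
right_door_knob [(0.72, array([ 0.5403, -0.0662,  0.1116]))]
chest [(0.93, array([ 0.5445, -0.0272, -0.0011])), (0.24, array([ 0.5366, -0.0628,  0.1132]))]
nest_free_floor [(0.57, array([ 0.5818, -0.1215,  0.0614]))]
stored_1_mid []
cube_mid [(0.84, array([ 0.4223, -0.2776,  0.0189])), (0.82, array([ 0.5071, -0.3387,  0.019 ])), (0.66, array([ 0.5753, -0.4044,  0.0186])), (0.55, array([ 0.4931, -0.1215,  0.0788])), (0.4, array([ 0.5398, -0.066 ,  0.1122]))]
cube_window [(0.94, array([ 0.4897, -0.3453,  0.0175])), (0.91, array([ 0.554 , -0.3933,  0.0188])), (0.88, array([ 0.4035, -0.274 ,  0.0163])), (0.5, array([0.5533, 0.1203, 0.1232]))]
oil_white_mid [(0.73, array([ 0.5831, -0.3077,  0.0478]))]
oil_black_mid [(0.88, array([ 0.4438, -0.3682,  0.0486])), (0.44, array([ 0.5072, -0.3427, -0.0018]))]
pred nest [ 0.58079927 -0.12772444] (np.float64(301.7263346237659), np.float64(255.30257632004344))
delta [-0.0305 -0.1748  0.0542] turn -21.4 cur yaw -3.7 q7 1.85 t 14.55
```

View pics/r6.png

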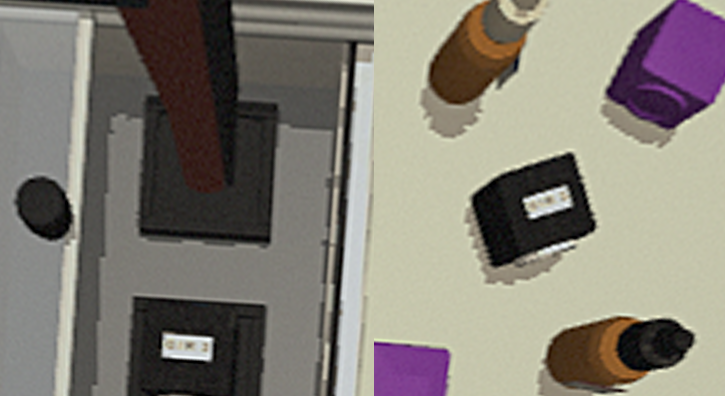

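The nest is at (208,170) in the left half, which gives ≈ (0.581,-0.1255), and the door is open. The loose cube is at (544,205), which gives ≈ (0.506,-0.338) with yaw ≈ 18°. Next I go above it.

play_rows --deltas "0.065 -0.01 -0.045 0 -5; 0.065 -0.02 -0.09 0 -10; 0.065 -0.025 -0.135 0.01 -16; 0.065 -0.03 -0.174 0.03 -21.4; 0.065 -0.03 -0.174 0.05 -21.4; 0.065 -0.03 -0.174 0.054 -21.4; 0.065 -0.03 -0.174 0.054 -21.4"

```text
clock: 15.25
eef_pos: [0.5022, -0.3387, 0.2998]
tcp_rot: [-0.001, -0.154, 0.988, 0.001]
force: [-0.2, 0.4, -0.5]
width: 0.0648
grasp_force: 0.0
```

Run:
```python
from h import *
c="wrist";im=save(c,"w7.png");print(bot.sense()["eef_pos"])
for n in("cube_mid","cube_window","oil_white_mid","oil_black_mid"):print(n,[(round(r["score"],2),W(c,r["at"]).round(4)) for r in bot.place_of(c,n)])
b=cv2.cvtColor(im,cv2.COLOR_RGB2BGR)
r=rect(b,c,.034,.42,.60,-.42,-.26,3300)
cv2.imwrite("pics/r7.png",r)
go([.506,-.338,.30],.31)
```

```text
[ 0.50266775 -0.33864467  0.30075463]
cube_mid [(0.88, array([ 0.5765, -0.4063,  0.0223])), (0.71, array([ 0.4222, -0.2771,  0.0207])), (0.7, array([ 0.5054, -0.3424,  0.0197]))]
cube_window [(0.8, array([ 0.4875, -0.3442,  0.0188])), (0.69, array([ 0.5541, -0.3979,  0.0189])), (0.64, array([ 0.3997, -0.2764,  0.0188])), (0.17, array([ 0.7283, -0.2515,  0.0524]))]
oil_white_mid [(0.72, array([ 0.5826, -0.3099,  0.0513]))]
oil_black_mid [(0.75, array([ 0.4401, -0.3715,  0.0462])), (0.43, array([ 0.4881, -0.3472,  0.0212]))]
delta [-0.0033 -0.      0.0017] turn -0.0 cur yaw 17.8 q7 2.64 t 15.5
```

View pics/r7.png

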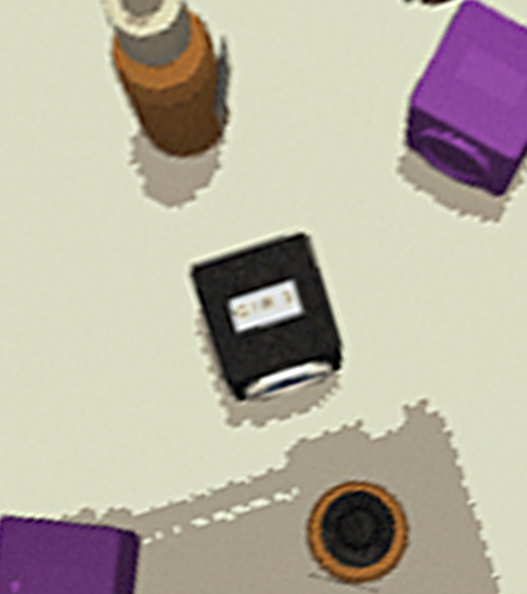

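The top face is centred at (266,310) in the crop, which gives (0.506,-0.340) with yaw ≈ 17°. The bottles leave about 19 mm of clearance to the gripper body. Next I descend.

Run:
```python
from h import *
go([.506,-.340,.088],.30)
```

```text
delta [-0.0024 -0.0017  0.2137] turn 0.6 cur yaw 17.8 q7 2.64 t 15.5
```

play_rows --deltas "0.065 -0.002 -0.002 0.04 0.7; 0.065 -0.002 -0.002 0.08 0.7; 0.065 -0.002 -0.002 0.12 0.7; 0.065 -0.002 -0.002 0.15 0.7; 0.065 -0.002 -0.002 0.18 0.7; 0.065 -0.002 -0.002 0.2 0.7; 0.065 -0.002 -0.002 0.213 0.7; 0.065 -0.002 -0.002 0.213 0.7; 0.065 -0.002 -0.002 0.213 0.7" --grip_force 15

```text
clock: 16.4
eef_pos: [0.5052, -0.3412, 0.0885]
tcp_rot: [0.001, -0.148, 0.989, -0.0]
force: [-0.2, -0.4, 0.4]
width: 0.0648
grasp_force: 0.0
```

play_rows --deltas "0.05 0 0 0 0; 0.04 0 0 0 0; 0.03 0 0 0 0; 0.03 0 0 0 0; 0.03 0 0 0 0; 0.03 0 0 0 0"

```text
clock: 17.0
eef_pos: [0.5048, -0.341, 0.0881]
tcp_rot: [0.0, -0.148, 0.989, 0.0]
force: [-1.8, 1.0, 5.1]
width: 0.0381
grasp_force: 15.0
```

play_rows --deltas "0.03 0 0 -0.02 0; 0.03 0 0 -0.06 0; 0.03 0 0 -0.1 0; 0.03 0 0 -0.15 0; 0.03 0 0 -0.19 0; 0.03 0 0 -0.2 0; 0.03 0 0 -0.2 0"

```text
clock: 17.7
eef_pos: [0.505, -0.3413, 0.2888]
tcp_rot: [0.001, -0.148, 0.989, -0.001]
force: [0.0, 0.3, -1.6]
width: 0.0383
grasp_force: 15.0
```

Run:
```python
from h import *
c="wrist";im=save(c,"w8.png");s=bot.sense();M=rot(s);print(s["eef_pos"],s["width"],s["grasp_force"])
for n in("cube_mid","cube_window"):
  for r in bot.place_of(c,n):
    d=M.T@(W(c,r["at"])-s["eef_pos"])
    if np.linalg.norm(d)<.15: print(n,round(r["score"],2),"tool frame",d.round(4))
mrect(c,"cube",s["eef_pos"][2]-.054,s["eef_pos"][:2])
go([.581,-.1255,.29],-.06)
```

```text
[ 0.50443495 -0.34057445  0.28699297] 0.038064613559680716 14.999957978725433
cube_mid 0.92 tool frame [-0.0014 -0.0014  0.0721]
cube_mid 0.32 tool frame [ 0.0024 -0.0015  0.0898]
cube_window 0.75 tool frame [ 0.0213 -0.0003  0.074 ]
wrist cube 0.96 centroid [ 0.4805 -0.3807] rect [ 480.5 -380.6] [16.2 20.3] 60.6
wrist cube 0.7 centroid [ 0.4959 -0.3425] rect [ 496.8 -342.1] [51.2 37.4] 16.9
delta [-0.1365  0.1828 -0.0046] turn 20.4 cur yaw 17.0 q7 2.64 t 17.9
```

play_rows --deltas "0.03 -0.025 0.035 0 4; 0.03 -0.05 0.07 0 9; 0.03 -0.08 0.105 0 14; 0.03 -0.11 0.145 0 19; 0.03 -0.1365 0.1825 0 20.4; 0.03 -0.1365 0.1825 0.02 20.4; 0.03 -0.1365 0.1825 0.04 20.4; 0.03 -0.1365 0.1825 0.05 20.4; 0.03 -0.1365 0.1825 0.05 20.4"

```text
clock: 18.8
eef_pos: [0.5805, -0.1265, 0.2352]
tcp_rot: [-0.002, 0.03, 1.0, -0.0]
force: [0.1, 0.2, -0.7]
width: 0.038
grasp_force: 15.0
```

Run:
```python
from h import *
c="wrist";im=save(c,"w9.png");s=bot.sense()
print(s["eef_pos"])
for n in("right_door_knob","nest_free_floor","cube_mid","chest"):print(n,[(round(r["score"],2),W(c,r["at"]).round(4)) for r in bot.place_of(c,n)])
b=cv2.cvtColor(im,cv2.COLOR_RGB2BGR);r=rect(b,c,.0645,.48,.66,-.22,0,2800)
r=r[:, :];cv2.imwrite("pics/r9.png",r);print(r.shape)
go([.581,-.1255,.1505],-.06)
```

```text
[ 0.58118476 -0.12703464  0.2365697 ]
right_door_knob [(0.87, array([ 0.5434, -0.0679,  0.112 ]))]
nest_free_floor [(0.86, array([ 0.5856, -0.1278,  0.0641]))]
cube_mid [(0.88, array([ 0.4208, -0.2765,  0.0221])), (0.76, array([ 0.5744, -0.4093,  0.0235])), (0.71, array([ 0.5818, -0.1291,  0.1673]))]
chest []
(504, 616, 3)
delta [0.0014 0.0015 0.0879] turn -0.0 cur yaw -3.5 q7 1.97 t 19.05
```

View pics/r9.png

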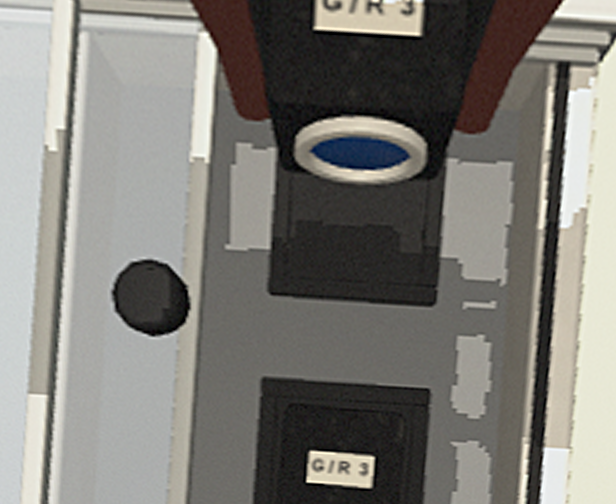

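The held cube's window at (362,152) faces the front. Below it the nest's front edge is at (354,295), which gives a nest centre of ≈ (0.583,-0.1275). I'll check that edge numerically before inserting.

Run:
```python
from h import *
r=cv2.cvtColor(cv2.imread("pics/r9.png"),cv2.COLOR_BGR2GRAY).astype(float)
def prof(u,v0,v1):  # average along slope 3.5deg
    return [round(np.mean([r[int(round(v+(k)*.061)),u+k] for k in range(-25,26)])) for v in range(v0,v1)]
print("front edge v262..",prof(354,262,312));print("stored nest rear v370..",prof(345,370,402))
print("rear nest row v=262",[round(r[255:270,u].mean()) for u in list(range(262,290,2))+list(range(424,452,2))])
go([.5825,-.1275,.1505],-.06)
```

```text
front edge v262.. [38, 37, 36, 37, 38, 39, 39, 39, 39, 38, 38, 37, 37, 38, 39, 39, 38, 36, 33, 33, 36, 39, 40, 39, 38, 38, 38, 38, 38, 39, 40, 41, 40, 40, 36, 27, 22, 28, 41, 63, 88, 108, 117, 111, 106, 105, 104, 104, 105, 105]
stored nest rear v370.. [106, 106, 106, 106, 106, 106, 106, 107, 111, 113, 109, 102, 81, 51, 28, 24, 33, 38, 39, 39, 40, 39, 38, 38, 38, 39, 40, 40, 38, 34, 31, 33]
rear nest row v=262 [104, 109, 105, 84, 53, 32, 35, 37, 38, 40, 38, 34, 33, 37, 35, 39, 38, 38, 36, 36, 34, 45, 87, 112, 115, 113, 112, 112]
delta [-0.0002 -0.0004  0.0879] turn -0.0 cur yaw -3.5 q7 1.97 t 19.05
```

play_rows --deltas "0.03 -0.001 0 0.025 0; 0.03 -0.001 0 0.045 0; 0.03 -0.001 0 0.06 0; 0.03 -0.001 0 0.07 0; 0.03 -0.001 0 0.077 0; 0.03 -0.001 0 0.077 0; 0.03 -0.001 0 0.077 0"

```text
clock: 19.75
eef_pos: [0.5832, -0.1268, 0.1611]
tcp_rot: [0.0, 0.03, 1.0, -0.0]
force: [0.0, -0.4, -0.7]
width: 0.0379
grasp_force: 15.0
```

Run:
```python
from h import *
print(bot.sense()["eef_pos"]);go([.583,-.1275,.1485],-.06)
```

```text
[ 0.58320516 -0.12683427  0.16107324]
delta [ 0.0002 -0.0007  0.0126] turn 0.0 cur yaw -3.4 q7 2.03 t 19.75
```

play_rows --deltas "0.03 0 -0.001 0.004 0; 0.03 0 -0.001 0.007 0; 0.03 0 -0.001 0.009 0; 0.03 0 -0.001 0.011 0; 0.03 0 -0.001 0.012 0; 0.03 0 -0.001 0.012 0"

```text
clock: 20.35
eef_pos: [0.5829, -0.1276, 0.1486]
tcp_rot: [0.0, 0.03, 1.0, 0.0]
force: [-0.1, -0.2, -0.1]
width: 0.0381
grasp_force: 15.0
```

play_rows --deltas "0.03 0 0 0.001 0; 0.03 0 0 0.002 0; 0.03 0 0 0.002 0; 0.03 0 0 0.002 0"

```text
clock: 20.75
eef_pos: [0.5829, -0.1277, 0.1484]
tcp_rot: [0.0, 0.03, 1.0, 0.001]
force: [-7.2, 2.5, 17.4]
width: 0.0382
grasp_force: 15.0
```

The cube is seated at the expected height (17 N on the floor). Next I unload, release and lift.

play_rows --deltas "0.03 0 0 -0.0015 0; 0.03 0 0 -0.0015 0; 0.05 0 0 -0.0015 0; 0.054 0 0 -0.0015 0; 0.054 0 0 -0.0015 0; 0.054 0 0 -0.0015 0; 0.054 0 0 -0.02 0; 0.054 0 0 -0.05 0; 0.054 0 0 -0.09 0; 0.054 0 0 -0.13 0"

```text
clock: 21.75
eef_pos: [0.5824, -0.1276, 0.2775]
tcp_rot: [-0.001, 0.03, 1.0, -0.0]
force: [0.5, 0.5, 0.7]
width: 0.0539
grasp_force: 0.0
```

Run:
```python
from h import *
c="wrist";im=save(c,"w10.png");s=bot.sense()
print(s["eef_pos"],s["width"])
for n in("right_door_knob","nest_free_floor","cube_mid","cube_window","chest"):print(n,[(round(r["score"],2),W(c,r["at"]).round(4)) for r in bot.place_of(c,n)])
# knob: chest y now? dark blob at knob top plane
k=ch(0,-.031);r=cv2.cvtColor(rect(cv2.cvtColor(im,cv2.COLOR_RGB2BGR),c,.1225,k[0]-.03,k[0]+.03,k[1]-.03,k[1]+.03),cv2.COLOR_BGR2GRAY)
cc=cv2.connectedComponentsWithStats((r<45).astype(np.uint8))
for i in range(1,len(cc[2])):
    a,b,w,h,A=cc[2][i]
    if A>400:print("blob y",k[1]+.03-a/2000,k[1]+.03-(a+w)/2000,"x",k[0]+.03-b/2000,k[0]+.03-(b+h)/2000,A)
print("pred",k)
```

```text
[ 0.5851518  -0.12910744  0.28424056] 0.05381474800591717
right_door_knob [(0.57, array([ 0.5429, -0.0706,  0.1164])), (0.27, array([ 0.5686, -0.1282,  0.0813]))]
nest_free_floor []
cube_mid [(0.87, array([ 0.5832, -0.127 ,  0.079 ])), (0.73, array([ 0.422 , -0.2784,  0.0214])), (0.63, array([ 0.5741, -0.4081,  0.019 ]))]
cube_window [(0.61, array([ 0.4011, -0.2746,  0.014 ])), (0.6, array([ 0.5563, -0.3945,  0.0162])), (0.59, array([ 0.5627, -0.1264,  0.0753]))]
chest []
blob y -0.05943453555381033 -0.07943453555381033 x 0.5474864185961218 0.5274864185961218 1032
pred [ 0.53998642 -0.06193454]
```

The cube stands in the nest at (0.583,-0.127), at about the seated height. Next I close the door by pushing its knob from the inner side.

Run:
```python
from h import *
go([*ch(0,-.008),.196],A0)
```

```text
delta [0.0457 0.0856 0.0794] turn 0.3 cur yaw -3.4 q7 1.94 t 22.05
```

play_rows --deltas "0.0 0.02 0.035 0 0.3; 0.0 0.04 0.07 0 0.3; 0.0 0.0455 0.0855 0 0.3; 0.0 0.0455 0.0855 0.03 0.3; 0.0 0.0455 0.0855 0.055 0.3; 0.0 0.0455 0.0855 0.055 0.3; 0.0 0.0455 0.0855 0.055 0.3"

```text
clock: 22.75
eef_pos: [0.5419, -0.0399, 0.2209]
tcp_rot: [-0.001, 0.033, 0.999, -0.0]
force: [0.2, 0.5, -0.1]
width: 0.0021
grasp_force: 0.0
```

Run:
```python
from h import *
go([*ch(0,-.008),.196],A0);print(bot.sense()["width"])
```

```text
delta [0.0005 0.0009 0.0249] turn -0.0 cur yaw -3.8 q7 1.81 t 22.75
0.0020981919507946085
```

play_rows --deltas "0.0 0 0.001 0.015 0; 0.0 0 0.001 0.025 0; 0.0 0 0.001 0.025 0; 0.0 0 -0.015 0.025 0; 0.0 0 -0.035 0.025 0; 0.0 0 -0.055 0.025 0; 0.0 0 -0.075 0.025 0; 0.0 0 -0.095 0.025 0; 0.0 0 -0.105 0.025 0; 0.0 0 -0.112 0.025 0"

```text
clock: 23.75
eef_pos: [0.5349, -0.1526, 0.1969]
tcp_rot: [0.0, 0.033, 0.999, 0.0]
force: [-1.1, 1.6, 0.2]
width: 0.0005
grasp_force: 0.9
```

play_rows --deltas "0.0 0 -0.003 0 0; 0.0 0 -0.006 0 0; 0.0 0 -0.008 0 0; 0.0 0 -0.008 0 0"

```text
clock: 24.15
eef_pos: [0.5348, -0.1591, 0.1966]
tcp_rot: [0.0, 0.032, 0.999, -0.0]
force: [-1.1, 1.5, -0.4]
width: 0.0003
grasp_force: 0.4
```

Run:
```python
from h import *
s=bot.sense();p=s["eef_pos"][:2]-C0;a=A0
print("chest-frame tool",np.array([[np.cos(a),np.sin(a)],[-np.sin(a),np.cos(a)]])@p, s["force"],s["eef_pos"])
```

```text
chest-frame tool [ 0.00112654 -0.12834268] [-1.09575037  1.47441996 -0.44039337] [ 0.53478776 -0.15914482  0.19659452]
```

play_rows --deltas "0.0 0 -0.001 0 0; 0.0 0 -0.002 0 0; 0.0 0 -0.003 0 0; 0.0 0 -0.003 0 0"

```text
clock: 24.55
eef_pos: [0.5347, -0.1608, 0.1965]
tcp_rot: [-0.0, 0.032, 0.999, 0.001]
force: [-0.6, 5.2, 2.6]
width: 0.0008
grasp_force: 2.9
```

play_rows --deltas "0.0 0 -0.001 0 0; 0.0 0 -0.0015 0 0; 0.0 0 -0.0015 0 0"

```text
clock: 24.85
eef_pos: [0.5347, -0.1611, 0.1964]
tcp_rot: [-0.0, 0.031, 1.0, 0.002]
force: [-1.1, 9.5, 4.3]
width: 0.0005
grasp_force: 4.4
```

The force is rising with no motion, so the door is at its stop. Next I back off, lift and check everything.

play_rows --deltas "0.0 0 0.01 0 0; 0.0 0 0.012 -0.03 0; 0.0 0.02 0.02 -0.08 0; 0.0 0.05 0.03 -0.13 0; 0.0 0.07 0.08 -0.17 0; 0.0 0.07 0.11 -0.2 0; 0.0 0.07 0.11 -0.2 0; 0.0 0.07 0.11 -0.2 0"

```text
clock: 25.65
eef_pos: [0.4727, -0.0476, 0.3985]
tcp_rot: [0.002, 0.03, 1.0, 0.001]
force: [-0.2, -1.0, -0.6]
width: 0.0001
grasp_force: 0.0
```

Run:
```python
from h import *
c="wrist";im=save(c,"w11.png");s=bot.sense();print(s["eef_pos"],s["force"])
b=cv2.cvtColor(im,cv2.COLOR_RGB2BGR)
for n,z,(x,y) in (("L",.1315,(.551,.118)),("R",.1225,(.532,-.178))):
    r=cv2.cvtColor(rect(b,c,z,x-.025,x+.025,y-.03,y+.03),cv2.COLOR_BGR2GRAY)
    cc=cv2.connectedComponentsWithStats((r<45).astype(np.uint8));i=1+cc[2][1:,4].argmax()
    a,v,w,h,A=cc[2][i];print(n,"y",y+.03-a/2000,y+.03-(a+w)/2000,"x",x+.025-v/2000,x+.025-(v+h)/2000,A)
print("slip",bot.place_of(c,"slip_box_mid")and[W(c,q["at"]).round(3) for q in bot.place_of(c,"slip_box_mid")])
bot.capture("top")
for k in("wrist","top"):
  for n in("left_door_knob","right_door_knob","cube_mid","slip_box_mid","oil_white_mid","oil_black_mid","dish_mid"):print(k,n,[(round(r["score"],2),W(k,r["at"]).round(3).tolist()) for r in bot.place_of(k,n)])
```

```text
[ 0.47208257 -0.04909077  0.39701136] [ 0.02747806 -0.04515788 -0.25215757]
L y 0.124 0.10099999999999999 x 0.559 0.5355000000000001 1530
R y -0.16749999999999998 -0.1895 x 0.5385000000000001 0.516 1414
slip [array([0.449, 0.263, 0.004]), array([0.551, 0.115, 0.119]), array([ 0.431, -0.372,  0.049])]
wrist left_door_knob [(0.9, [0.551, 0.114, 0.122])]
wrist right_door_knob [(0.91, [0.528, -0.181, 0.11])]
wrist cube_mid [(0.98, [0.413, -0.284, 0.017]), (0.64, [0.567, -0.41, 0.018])]
wrist slip_box_mid [(0.63, [0.449, 0.263, 0.004]), (0.34, [0.551, 0.115, 0.119]), (0.18, [0.431, -0.372, 0.049])]
wrist oil_white_mid [(0.75, [0.575, -0.315, 0.043])]
wrist oil_black_mid [(0.8, [0.437, -0.371, 0.044]), (0.43, [0.722, -0.255, 0.05])]
wrist dish_mid [(0.61, [0.546, 0.327, 0.006])]
top left_door_knob [(0.84, [0.553, 0.12, 0.12])]
top right_door_knob []
top cube_mid [(0.66, [0.423, -0.274, 0.016]), (0.57, [0.577, -0.404, 0.014])]
top slip_box_mid [(0.67, [0.454, 0.263, 0.009])]
top oil_white_mid [(0.45, [0.573, -0.313, 0.048])]
top oil_black_mid [(0.46, [0.437, -0.366, 0.047])]
top dish_mid [(0.59, [0.55, 0.324, 0.006]), (0.59, [0.543, 0.513, 0.003])]
```

The right door's stop was confirmed by force. As a check I nudge the left knob toward shut too, since the knob spacing reads about 3 mm short.

Run:
```python
from h import *
go([*ch(0,.108),.202],A0)
```

```text
delta [-0.0689  0.131   0.1946] turn -0.0 cur yaw -3.7 q7 1.52 t 26.55
```

play_rows --deltas "0.0 -0.025 0.045 0 0; 0.0 -0.05 0.09 0 0; 0.0 -0.069 0.131 0.02 0; 0.0 -0.069 0.131 0.065 0; 0.0 -0.069 0.131 0.11 0; 0.0 -0.069 0.131 0.15 0; 0.0 -0.069 0.131 0.18 0; 0.0 -0.069 0.131 0.1945 0; 0.0 -0.069 0.131 0.1945 0; 0.0 -0.069 0.131 0.1945 0"

```text
clock: 27.55
eef_pos: [0.5499, 0.0767, 0.2032]
tcp_rot: [0.001, 0.033, 0.999, 0.0]
force: [0.0, 0.1, 0.5]
width: 0.0006
grasp_force: 0.0
```

play_rows --deltas "0.0 0 0.005 0 0; 0.0 0 0.009 0 0; 0.0 0 0.012 0 0; 0.0 0 0.013 0 0; 0.0 0 0.013 0 0"

```text
clock: 28.05
eef_pos: [0.55, 0.0901, 0.2023]
tcp_rot: [0.0, 0.032, 0.999, 0.0]
force: [-0.6, 0.8, -0.2]
width: 0.0004
grasp_force: 0.0
```

play_rows --deltas "0.0 0 0.002 0 0; 0.0 0 0.004 0 0; 0.0 0 0.006 0 0; 0.0 0 0.006 0 0"

```text
clock: 28.45
eef_pos: [0.5503, 0.0961, 0.202]
tcp_rot: [-0.0, 0.032, 0.999, 0.0]
force: [-0.1, 0.3, -0.6]
width: 0.0005
grasp_force: 0.0
```

play_rows --deltas "0.0 0 0.002 0 0; 0.0 0 0.003 0 0; 0.0 0 0.004 0 0; 0.0 0 0.004 0 0"

```text
clock: 28.85
eef_pos: [0.5506, 0.0996, 0.202]
tcp_rot: [-0.0, 0.033, 0.999, -0.0]
force: [0.2, -0.7, 0.2]
width: 0.0003
grasp_force: 0.1
```

play_rows --deltas "0.0 0 0.001 0 0; 0.0 0 0.002 0 0; 0.0 0 0.003 0 0; 0.0 0 0.003 0 0"

```text
clock: 29.25
eef_pos: [0.5506, 0.1002, 0.202]
tcp_rot: [-0.0, 0.034, 0.999, -0.001]
force: [0.2, -7.4, 2.2]
width: 0.0003
grasp_force: 3.6
```

The left door is at its stop with no travel, so it was shut all along. Next I retreat.

play_rows --deltas "0.0 0 -0.01 0 0; 0.0 0 -0.012 -0.03 0; 0.0 0 -0.012 -0.07 0; 0.0 0 -0.012 -0.12 0; 0.0 0 -0.012 -0.15 0; 0.0 0 -0.012 -0.15 0; 0.0 0 -0.012 -0.15 0"

```text
clock: 29.95
eef_pos: [0.55, 0.091, 0.3524]
tcp_rot: [0.0, 0.032, 0.999, 0.001]
force: [0.5, -0.5, -0.7]
width: 0.0007
grasp_force: 0.0
```

Run:
```python
from h import *
s=bot.sense();print(s["eef_pos"],s["force"],s["clock"]);print(bot.sign_off())
```

```text
[0.54996491 0.09098636 0.35237607] [ 0.45146785 -0.45593636 -0.69353888] 29.95
the job is handed in; nothing more can be done
None
```

I handed the job in at 30 s: the cube is in the empty right/back nest with its window to the front, the green box lies flat on the desk left of the chest, and both doors are pushed to their stops; no verdict came back.

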